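Pack the scanner calibration kit

ROBOT

A 6-joint arm with a two-finger parallel gripper is mounted at the origin on a cart in front of the work surface, level with it; the furniture and walls round the work are solid. World frame = base frame: x ahead of the robot, y to its left, z up, the work surface at z = 0. Lengths are in m, angles in degrees, forces in N, time in s.
With the tool pointing down it reaches from about 0.375 to 0.9 m from the base axis. Payload 3.1 kg.
Tool frame: the origin (TCP) lies on the centre line of the jaws, within the pads' length; the fingertips stand 8 mm ahead of it and the grasp point (between the pads) lies 11 mm behind it (bot.tip_extent is the distance from the TCP to the fingertips, in m); z points along the fingers, y is the line along which they close (so a half turn about z gives the same grasp; the last joint's range is limited). The gripper opens to 87 mm and grips with 3 to 60 N. Pads are 19 mm wide; open, the fingers measure 117 mm over their backs; the gripper's body (75 mm by 190 mm) begins 51 mm behind the grasp point.
Start: joints at [62.768, 30.224, 82.088, -0, 67.689, -10.227], TCP at [0.183, 0.598, 0.231] pointing down, gripper open.
Joint ranges: [-176.69, 176.69], [-43.24, 126.21], [12.49, 139.97], [-82, 262], [0, 151.66], [-163.58, 163.58]. Speed limits (degrees/s): [159.86, 159.86, 180, 180, 180, 180].

INTERFACE

Orientations are given as a 3x3 rotation matrix whose columns are the frame's x, y, z axes.
In Python, from rig import bot, vision, workorder gives the robot as it stands.
- The arm moves only by the shell command python3 -m handwheel 'ROWS'. ROWS is JSON, a list of rows, each an object with "delta_rot": the turn, a rotation vector about the tool's x, y, z in rad, a list of three; "xyz": the shift along the tool's x, y, z in mm, a list of three; "hand": the closure, from -1 (fully open) to 1 (shut). A call has exactly 5 rows; each row is the pose to reach, as a shift and turn from the pose commanded when the call began, along the tool's axes at that moment; what a row does not reach only later rows make up. A row lasts 1/8 s, in which the tool goes at most 62.5 mm and 10.7 degrees, less where a joint would pass 70% of its speed; a pose out of reach is approached as far as the arm can. A call with a gripper value outside its range is refused whole. The fingers move at their own pace and stop on an object; the grip force is fixed at half the most. Time passes only in rows, so rows that repeat a pose let the fingers close, or fill a call up. It gives the time, the measured TCP pose, the force, the opening and the grip force at its end, in the units of the state.
- bot.read_state(): the state, without advancing time (a new reading comes with each control period).
- vision.capture(name): name is "side" or "top" or "wrist"; returns the picture (420x560x3 uint8, red, green, blue); there is no depth.
- vision.camera_model(name): a dict with "camera_matrix" (3x3 intrinsics, pixels), "camera_from_world" (4x4, takes a point from world to camera coordinates). Camera axes: x right, y up, looking along -z (the intrinsics and any distortion apply to the point x, -y, -z); pixel columns grow to the right and rows downward; lengths in m; the calibration is good to about 2 mm. A picture is of the moment at which its call begins: read the wrist's pose just before it. camera_model takes no time and is no camera call; for the wrist camera it gives the pose at the moment of the call.
- workorder.hand_in(): hands the job in; it is judged then, once.
The state is a dict: "time_s": time; "joint_positions": joint angles; "qvel": joint speeds; "tau": joint torques, N m; "position": TCP position; "tcp_rot": TCP orientation; "force": force on the tool from outside, world axes, zero at the start; "moment": the same for the moment, N m; "opening": opening from 0.0 (shut) to 1.0 (fully open); "grasp_force": force on a finger pad.
Only numpy, scipy, OpenCV 4.12 (cv2) and the standard library are available. Lean on these libraries where they do the work, as an engineer would, in place of code of your own. Each camera call takes 0.05 s, during which the arm holds its last target. There are 200 camera calls.

TASK

Scanning is finished, so pack the four accessories into the grey kit tray: the standing loupe upright in the insert with the small, tall-walled cup, the lens cap flat in the insert with the wide shallow dish, the small white roll of target stickers flat down over the upright pin, and the ball bar on its feet in the tray's long slot. The larger beige tape roll and the flat chequered scale bar are not part of the kit: leave them where they lie.

Things in the scene. Friction and masses are not known exactly. Their poses are not given: they have to be found in the camera images.
- loupe: Standing loupe, black round pot with a light metal rim, 42 mm in diameter, 36 mm tall, standing upright on the desk. Grip it across the black body, no higher than 30 mm over its foot. Origin: centre of its underside, z up.
- lens_cap: Lens cap, flat black disc 54 mm in diameter, 10 mm thick, lying on the desk. Origin: centre of its underside, z up.
- target_roll: Small white roll of target stickers lying flat, 58 mm outside diameter, 22 mm high, with a vertical through hole about 26 mm in diameter. Origin: centre of its underside, z up along the hole.
- ball_bar: Calibration ball bar standing on the desk: thin black rod 10 mm thick, its axis 32 mm above the feet's underside and running along the body's y axis, with a white ball of 32 mm at each end (ball centres at y = -85 and +85 mm) over a round black foot 28 mm wide; 202 mm long, 48 mm tall, about 0.2 kg. Take it by the middle of the rod. Either end may point either way. Origin: midway between the feet, at their underside; z up.
- tape_roll: Look-alike that stays where it is: larger beige tape roll lying flat, 85 mm outside diameter, 24 mm high. Origin: centre of its underside.
- scale_bar: Look-alike that stays where it is: flat black and white chequered scale bar, 22 x 200 x 8 mm, long along its y axis. Origin: centre of its underside.
- kit_tray: Grey kit tray, 150 mm (its x) by 272 mm (its y), walls 4 mm thick and 10 mm high over the desk, floor 4 mm thick, fixed. Its near part (-x side) is the long slot for the ball bar: 44 mm wide in x by 218 mm long in y inside, centred at x = -47, y = 0 mm in the tray's frame, floor 4 mm above the desk, walls 6 mm higher than that floor. Its far part carries the three inserts, centred at x = +31 mm, y = -88, 0 and +88 mm. Origin: centre of the underside, at desk height; z up.
- cup_insert: Square grey plastic insert plate, 80 x 80 mm, lying in one of the three side-by-side bays of the kit tray (which bay varies), fixed. It carries a round cup with an inside diameter of 58 mm and a wall 5 mm thick; the cup's floor is 6 mm and its rim 16 mm above the origin. Origin: centre of the base plate's underside, which lies 4 mm above the desk top; z up. The loupe stands in it.
- dish_insert: Square grey plastic insert plate, 80 x 80 mm, lying in one of the three side-by-side bays of the kit tray (which bay varies), fixed. It carries a wide shallow dish with an inside diameter of 72 mm and a rim 4 mm thick; the dish's floor is 6 mm and its rim 10 mm above the origin. Origin: centre of the base plate's underside, which lies 4 mm above the desk top; z up. The lens cap lies in it.
- spindle_insert: Square grey plastic insert plate, 80 x 80 mm, lying in one of the three side-by-side bays of the kit tray (which bay varies), fixed. An upright steel pin, 9 mm in diameter, stands at its centre; the plate's top is 6 mm and the pin's tip 26 mm above the origin. Origin: centre of the base plate's underside, which lies 4 mm above the desk top; z up. The target roll lies on the plate with the pin through its hole.
There are look-alikes about, which are no part of the job. Several things have the shape of the lens_cap; the one meant has the colours described above.

How it is judged (in metres and radians):
At the end, for the whole second after the job is handed in: Loupe in cup, cap in dish, roll over pin: each within 12 mm of centre, on its floor (3 mm), level (0.1 rad; cap 0.05). Ball bar in slot: within 12 mm of its centre along and across, 0.12 rad, on the floor (2.5 mm), upright. All at rest; tape roll and scale bar within 30 mm of their starts (horizontal distance between loupe and cup_insert below 0.012 m and z of loupe in the frame of cup_insert between 0.003 and 0.009 m and angle between each of loupe, target_roll's own z axis and vertical below 0.1 rad and horizontal distance between lens_cap and dish_insert below 0.012 m and z of lens_cap in the frame of dish_insert between 0.003 and 0.009 m and angle between each of lens_cap, ball_bar's own z axis and vertical below 0.05 rad and horizontal distance between target_roll and spindle_insert below 0.012 m and z of target_roll in the frame of spindle_insert between 0.003 and 0.009 m and x of ball_bar in the frame of kit_tray between -0.059 and -0.035 m and y of ball_bar in the frame of kit_tray between -0.012 and 0.012 m and z of ball_bar in the frame of kit_tray between 0.001 and 0.0065 m and angle between the y axis of ball_bar and the y axis of kit_tray, either way round below 0.12 rad and linear speed of each of loupe, lens_cap, target_roll, ball_bar below 0.02 m/s and distance of each of tape_roll, scale_bar from where it was at the start of the episode below 0.03 m); the robot touches nothing.
It fails at once if the tape roll or the scale bar is moved or lifted by more than 50 mm (distance of any of tape_roll, scale_bar from where it was at the start of the episode above 0.05 m).
It also fails if it takes over 106 s, if anything falls off the work surface, if the arm or the gripper's body presses on something with over 40 N, if the wrist force passes 120 N, or if a joint passes its speed limit or range.

## Working session

There is one attempt and no reset: what is moved stays moved. The work goes in short steps, Python scripts to look and compute and a shell command to move; the robot and the scene stay as the last step left them, time stands still between calls to the robot, and variables do not carry over. Pictures are saved under pics/ and viewed, at most 14 in all, crops included, and the job is handed in when it is done.

```bash
mkdir -p pics; ls
python3 - <<'E'
from rig import bot, vision, workorder
import cv2,numpy as np
print(bot.read_state())
for n in ("top","side","wrist"):
    m=vision.camera_model(n); print(n,m)
    cv2.imwrite(f"pics/{n}0.png",cv2.cvtColor(vision.capture(n),cv2.COLOR_RGB2BGR))
E
```

```text
pics
{'time_s': 0.0, 'joint_positions': array([ 6.27660302e+01,  3.02777257e+01,  8.21558171e+01, -1.19096138e-03,
        6.76877876e+01, -1.02266438e+01]), 'qvel': array([ 0.00907556,  0.01155255,  0.00776176, -0.03274934, -0.04291671,
       -0.00016622]), 'tau': array([-8.30719864e-05, -4.40043390e+01, -1.76590794e+01,  6.29841350e-02,
        5.83103439e-02, -1.62269948e-04]), 'position': array([0.18245213, 0.5970404 , 0.22958806]), 'tcp_rot': array([[-9.56269509e-01,  2.92485419e-01, -9.51974848e-04],
       [ 2.92486750e-01,  9.56267704e-01, -1.89166560e-03],
       [ 3.57058198e-04, -2.08738216e-03, -9.99997758e-01]]), 'force': array([-0.13440273,  1.23746983, -0.01443751]), 'moment': array([-0.03593133,  0.01222815,  0.00108419]), 'grasp_force': 0.0, 'opening': 0.9993516088171229}
top {'camera_matrix': array([[539.31483249,   0.        , 279.17445998],
       [  0.        , 539.31483249, 205.36743439],
       [  0.        ,   0.        ,   1.        ]]), 'camera_from_world': array([[-0.02822553, -0.99955313,  0.00984172,  0.01731331],
       [ 0.98666995, -0.02628047,  0.160
[... 335 characters left out ...]
_world': array([[ 0.95428563, -0.29779887,  0.02558834, -0.56545706],
       [ 0.14558773,  0.53787883,  0.83035569, -0.14384001],
       [-0.26104241, -0.78867116,  0.5566459 , -0.77087601],
       [ 0.        ,  0.        ,  0.        ,  1.        ]])}
wrist {'camera_matrix': array([[297.54966163,   0.        , 275.0722011 ],
       [  0.        , 297.54966163, 206.97409686],
       [  0.        ,   0.        ,   1.        ]]), 'camera_from_world': array([[ 0.29242469,  0.95628504, -0.00259134, -0.62329117],
       [-0.92867346,  0.28333269, -0.23934953,  0.0289891 ],
       [-0.22815216,  0.07239822,  0.97093001, -0.38948906],
       [ 0.        ,  0.        ,  0.        ,  1.        ]])}
```

View pics/top0.png

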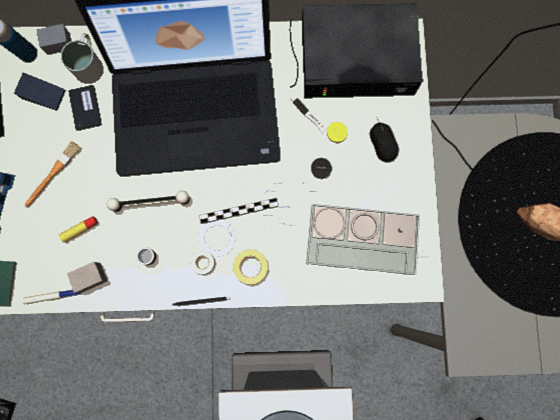

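View pics/side0.png

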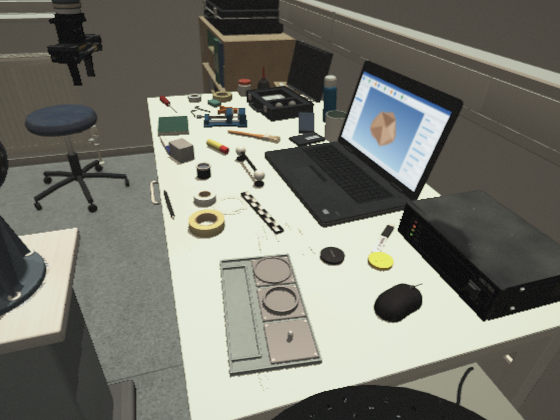

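The top view shows the tray at about (362,240), with its inserts from left to right: wide dish (329,223), cup (365,228) and pin (401,230). The ball bar runs (113,204)–(183,198), the loupe is at (147,257), the white roll at (203,264), the tape roll at (251,267) and the black cap at (320,168). The yellow disc is a decoy.

Next I'll enlarge the work area.

```bash
cat > h.py <<'E'
from rig import bot, vision, workorder
import cv2,numpy as np
def ray(n,uv,z,m=None):
    m=m or vision.camera_model(n);K=m["camera_matrix"];T=m["camera_from_world"];R=T[:3,:3];t=T[:3,3]
    uv=np.atleast_2d(np.array(uv,float))
    d=np.c_[(uv[:,0]-K[0,2])/K[0,0],-(uv[:,1]-K[1,2])/K[1,1],-np.ones(len(uv))]@R
    c=-R.T@t
    return c+d*((z-c[2])/d[:,2])[:,None]
def proj(n,p,m=None):
    m=m or vision.camera_model(n);K=m["camera_matrix"];T=m["camera_from_world"]
    q=np.atleast_2d(p)@T[:3,:3].T+T[:3,3]
    return np.c_[K[0,0]*q[:,0]/-q[:,2]+K[0,2],K[1,1]*-q[:,1]/-q[:,2]+K[1,2]]
def snap(n,f):
    m=vision.camera_model(n);im=cv2.cvtColor(vision.capture(n),cv2.COLOR_RGB2BGR);cv2.imwrite(f"pics/{f}.png",im);return m,im
E
python3 - <<'E'
import cv2,numpy as np
im=cv2.imread("pics/top0.png")
a=cv2.resize(im[150:290,100:300],None,fx=4,fy=4,interpolation=cv2.INTER_CUBIC)
b=cv2.resize(im[150:280,295:425],None,fx=4.5,fy=4.5,interpolation=cv2.INTER_CUBIC)
cv2.imwrite("pics/a.png",a);cv2.imwrite("pics/b.png",b)
E
```

```text
(no output)
```

View pics/a.png

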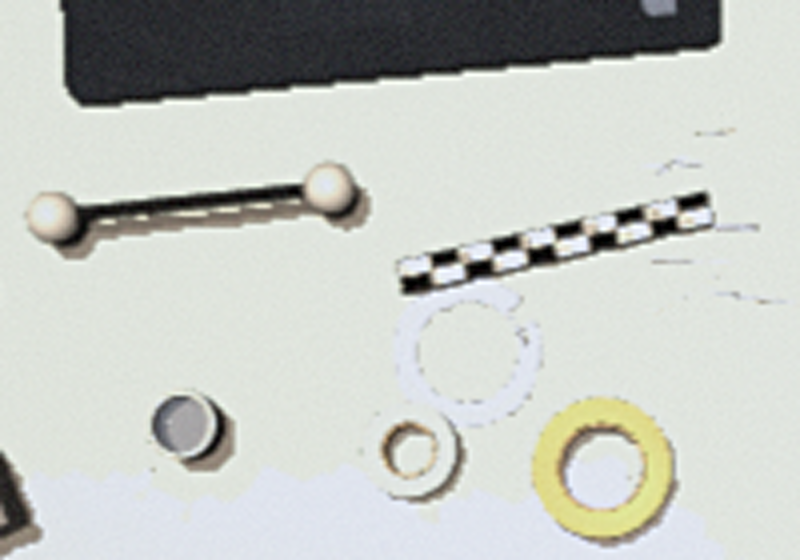

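View pics/b.png

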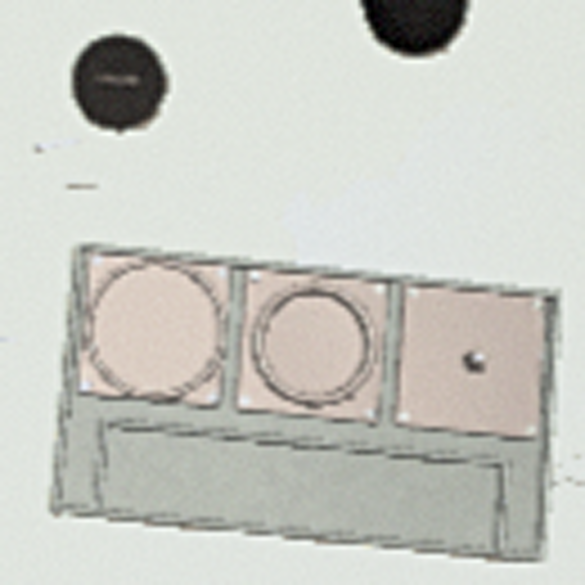

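The enlarged views show the ball centres at (54,216) and (329,188), loupe rim at (186,425), roll hole at (410,449) and tape roll at (603,467) in crop a. In crop b they show the tray corners (80,246), (559,292), (542,560), (52,514), cap (120,82), dish (157,328), cup (313,347) and pin (474,358).

Run:
```python
from h import *
A=lambda p:(np.array(p)+.5)/4-.5+[100,150]
B=lambda p:(np.array(p)+.5)/4.5-.5+[295,150]
for n,uv,z in [("ball1",A((54,216)),.032),("ball2",A((329,188)),.032),("loupe",A((186,425)),.036),("rollhole",A((410,449)),.022),("tape",A((603,467)),.024),("cap",B((120,82)),.010),("dish",B((157,328)),.014),("cup",B((313,347)),.02),("pinroot",B((475,362)),.02)]:
    print(n,ray("top",uv,z)[0].round(4))
c=ray("top",[B(p) for p in [(80,246),(559,292),(542,560),(52,514)]],.01)
print(c.round(4)); ctr=c.mean(0)
print("ctr",ctr, "sizes",[np.linalg.norm(c[i]-c[(i+1)%4]).round(4) for i in range(4)])
ex=(c[0]+c[1]-c[2]-c[3]); ex/=np.linalg.norm(ex); ey=(c[0]+c[3]-c[1]-c[2]);ey/=np.linalg.norm(ey)
print(np.degrees([np.arctan2(ex[1],ex[0]),np.arctan2(-ey[0],ey[1])]))
a=np.radians(np.mean([np.arctan2(-ey[0],ey[1])*180/np.pi]));R=np.array([[np.cos(a),-np.sin(a)],[np.sin(a),np.cos(a)]])
for p in [(31,88),(31,0),(31,-88),(-47,0)]: print(p,(ctr[:2]+R@np.array(p)/1000).round(4))
```

```text
ball1 [0.6058 0.4089 0.032 ]
ball2 [0.6188 0.2403 0.032 ]
loupe [0.475  0.3256 0.036 ]
rollhole [0.4577 0.1926 0.022 ]
tape [0.4434 0.0751 0.024 ]
cap [ 0.6877 -0.1088  0.01  ]
dish [ 0.547  -0.1232  0.014 ]
cup [ 0.5334 -0.208   0.02  ]
pinroot [ 0.5227 -0.2967  0.02  ]
[[ 0.5947 -0.0827  0.01  ]
 [ 0.5617 -0.3485  0.01  ]
 [ 0.4141 -0.3288  0.01  ]
 [ 0.4465 -0.0617  0.01  ]]
ctr [ 0.50423737 -0.20543703  0.01      ] sizes [np.float64(0.2678), np.float64(0.1489), np.float64(0.2691), np.float64(0.1497)]
[-7.82914452 -7.00703375]
(31, 88) [ 0.5457 -0.1219]
(31, 0) [ 0.535  -0.2092]
(31, -88) [ 0.5243 -0.2966]
(-47, 0) [ 0.4576 -0.1997]
```

```bash
python3 -m handwheel '[{"xyz":[-40,-20,10],"delta_rot":[0,0,0.18],"hand":-1},{"xyz":[-85,-40,25],"delta_rot":[0,0,0.36],"hand":-1},{"xyz":[-135,-65,40],"delta_rot":[0,0,0.54],"hand":-1},{"xyz":[-180,-85,50],"delta_rot":[0,0,0.72],"hand":-1},{"xyz":[-220,-105,60],"delta_rot":[0,0,0.9],"hand":-1}]'
python3 - <<'E'
from h import *
s=bot.read_state();print(s["time_s"],s["position"],s["tcp_rot"].round(4).tolist(),s["joint_positions"].round(1))
d=np.array([.475,.3256,.12])-s["position"];print((s["tcp_rot"].T@d*1000).round(1),np.arctan2(s["tcp_rot"][1,1],s["tcp_rot"][0,1]))
E
```

```text
time_s: 0.78
position: [0.3636, 0.4316, 0.17]
tcp_rot: [[-0.359, 0.933, -0.0], [0.933, 0.359, -0.0], [-0.0, -0.0, -1.0]]
force: [0.9, 1.1, -0.7]
opening: 1.001
grasp_force: 0.0
0.775 [0.36363618 0.4316081  0.16997995] [[-0.3594, 0.9332, -0.0001], [0.9332, 0.3594, -0.0002], [-0.0001, -0.0002, -1.0]] [38.5 30.1 94.3 -0.  55.6 17.5]
[-138.9   65.8   50. ] 0.3675949056772174
```

```bash
python3 -m handwheel '[{"xyz":[-45,22,17],"delta_rot":[0,0,0.12],"hand":-1},{"xyz":[-93,44,34],"delta_rot":[0,0,0.25],"hand":-1},{"xyz":[-139,66,50],"delta_rot":[0,0,0.3676],"hand":-1},{"xyz":[-139,66,50],"delta_rot":[0,0,0.3676],"hand":-1},{"xyz":[-139,66,50],"delta_rot":[0,0,0.3676],"hand":-1}]'
python3 - <<'E'
from h import *
m,im=snap("wrist","w1")
print(proj("wrist",[[.475,.3256,.036]],m))
cv2.imwrite("pics/w1.png",im)
E
```

```text
time_s: 1.4
position: [0.4742, 0.3275, 0.1203]
tcp_rot: [[-0.006, 1.0, -0.001], [1.0, 0.006, -0.0], [-0.0, -0.001, -1.0]]
force: [-0.1, 0.3, -1.2]
opening: 0.996
grasp_force: 0.0
[[276.32591844 215.89365577]]
```

View pics/w1.png

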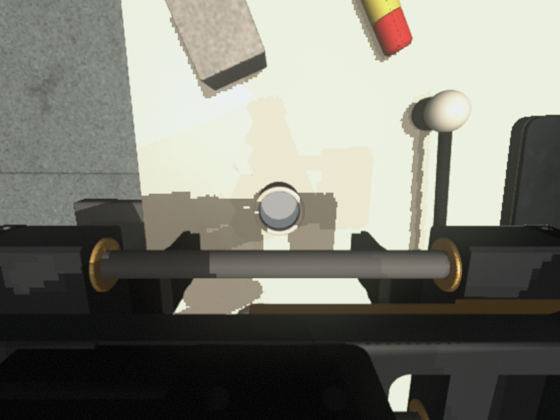

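The wrist view shows the loupe rim centred at about (279,207), against a prediction of (276,216). That means a small offset along world y.

Run:
```python
from h import *
print(ray("wrist",[[279,207]],.036), ray("wrist",[[452,110]],.032))
s=bot.read_state();print(s["position"])
```

```text
[[0.47682761 0.33373539 0.036     ]] [[0.61032219 0.41131985 0.032     ]]
[0.47382531 0.32805321 0.12057786]
```

Run:
```python
from h import *
m,im=snap("wrist","w2")
o=im[165:245,235:325].copy()
o=cv2.resize(o,None,fx=6,fy=6,interpolation=cv2.INTER_CUBIC)
for c,z in [((.475,.3256),.036),((.475,.3256),0)]:
    t=np.linspace(0,6.28,60);p=proj("wrist",np.c_[c[0]+.021*np.cos(t),c[1]+.021*np.sin(t),0*t+z],m)
    cv2.polylines(o,[((p-[235,165]+.5)*6).astype(int)],True,(0,0,255) if z else (255,0,0),1)
cv2.imwrite("pics/w2c.png",o);print(bot.read_state()["position"])
```

```text
[0.47365425 0.32840275 0.12077367]
```

View pics/w2c.png

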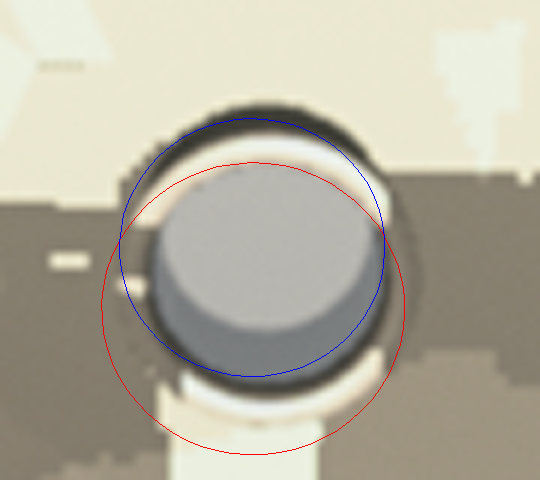

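The rim centre sits about 1.5 mm in +x and 4 mm in +y from the top-view estimate, so I take the loupe to be at (0.4765, 0.329). Descending to grasp it now.

```bash
python3 -m handwheel '[{"xyz":[1,3,30],"delta_rot":[0,0,0],"hand":-1},{"xyz":[1,3,60],"delta_rot":[0,0,0],"hand":-1},{"xyz":[1,3,85],"delta_rot":[0,0,0],"hand":-1},{"xyz":[1,3,101],"delta_rot":[0,0,0],"hand":-1},{"xyz":[1,3,101],"delta_rot":[0,0,0],"hand":-1}]'
python3 -m handwheel '[{"xyz":[0,0,0],"delta_rot":[0,0,0],"hand":1},{"xyz":[0,0,0],"delta_rot":[0,0,0],"hand":1},{"xyz":[0,0,0],"delta_rot":[0,0,0],"hand":1},{"xyz":[0,0,0],"delta_rot":[0,0,0],"hand":1},{"xyz":[0,0,0],"delta_rot":[0,0,0],"hand":1}]'
```

```text
time_s: 2.12
position: [0.4765, 0.3291, 0.0189]
tcp_rot: [[-0.008, 1.0, -0.002], [1.0, 0.008, -0.001], [-0.001, -0.002, -1.0]]
force: [-0.4, -0.1, -0.3]
opening: 0.998
grasp_force: 0.0
time_s: 2.75
position: [0.4777, 0.3286, 0.0197]
tcp_rot: [[-0.006, 1.0, 0.0], [1.0, 0.006, 0.0], [0.0, 0.0, -1.0]]
force: [0.5, 0.4, -0.4]
opening: 0.517
grasp_force: 0.0
```

```bash
python3 -m handwheel '[{"xyz":[0,0,0.5],"delta_rot":[0,0,0],"hand":1},{"xyz":[0,0,0.5],"delta_rot":[0,0,0],"hand":1},{"xyz":[0,0,0.5],"delta_rot":[0,0,0],"hand":1},{"xyz":[0,0,0.5],"delta_rot":[0,0,0],"hand":1},{"xyz":[0,0,-10],"delta_rot":[0,0,0],"hand":1}]'
python3 -m handwheel '[{"xyz":[0,0,-20],"delta_rot":[0,0,0],"hand":1},{"xyz":[0,0,-50],"delta_rot":[0,0,0],"hand":1},{"xyz":[0,0,-80],"delta_rot":[0,0,0],"hand":1},{"xyz":[0,0,-90],"delta_rot":[0,0,0],"hand":1},{"xyz":[0,0,-90],"delta_rot":[0,0,0],"hand":1}]'
```

```text
time_s: 3.38
position: [0.4768, 0.3283, 0.0289]
tcp_rot: [[-0.006, 1.0, -0.002], [1.0, 0.006, -0.001], [-0.001, -0.002, -1.0]]
force: [-0.4, 0.0, -0.4]
opening: 0.448
grasp_force: 30.0
time_s: 4.0
position: [0.4777, 0.3287, 0.1199]
tcp_rot: [[-0.006, 1.0, 0.001], [1.0, 0.006, 0.0], [0.0, 0.001, -1.0]]
force: [-0.3, 0.6, -0.7]
opening: 0.448
grasp_force: 30.0
```

```bash
python3 -m handwheel '[{"xyz":[-40,4,0],"delta_rot":[0,0,0],"hand":1},{"xyz":[-100,10,0],"delta_rot":[0,0,0],"hand":1},{"xyz":[-160,16,0],"delta_rot":[0,0,0],"hand":1},{"xyz":[-220,22,0],"delta_rot":[0,0,0],"hand":1},{"xyz":[-280,28,0],"delta_rot":[0,0,0],"hand":1}]'
python3 -m handwheel '[{"xyz":[-60,6,0],"delta_rot":[0,0,0],"hand":1},{"xyz":[-120,12,0],"delta_rot":[0,0,0],"hand":1},{"xyz":[-180,18,0],"delta_rot":[0,0,0],"hand":1},{"xyz":[-230,23,0],"delta_rot":[0,0,0],"hand":1},{"xyz":[-257,26,0],"delta_rot":[0,0,0],"hand":1}]'
python3 -m handwheel '[{"xyz":[0,0,0],"delta_rot":[0,0,0],"hand":1},{"xyz":[0,0,0],"delta_rot":[0,0,0],"hand":1},{"xyz":[0,0,10],"delta_rot":[0,0,0],"hand":1},{"xyz":[0,0,20],"delta_rot":[0,0,0],"hand":1},{"xyz":[0,0,20],"delta_rot":[0,0,0],"hand":1}]'
python3 - <<'E'
from h import *
m,im=snap("wrist","w3")
o=im.copy();t=np.linspace(0,6.28,60)
for c,r,z in [((.534,-.2085),.034,.020),((.5455,-.1225),.04,.014),((.5240,-.2965),.0045,.03)]:
    p=proj("wrist",np.c_[c[0]+r*np.cos(t),c[1]+r*np.sin(t),0*t+z],m)
    cv2.polylines(o,[p.round().astype(int)],True,(0,0,255),1)
cv2.imwrite("pics/w3o.png",o);print(bot.read_state()["position"])
E
```

```text
time_s: 4.62
position: [0.5066, 0.0471, 0.1182]
tcp_rot: [[-0.007, 1.0, -0.002], [1.0, 0.007, 0.0], [0.0, -0.002, -1.0]]
force: [0.4, -0.2, -0.6]
opening: 0.448
grasp_force: 30.0
time_s: 5.25
position: [0.5346, -0.2108, 0.118]
tcp_rot: [[-0.004, 1.0, -0.001], [1.0, 0.004, 0.001], [0.001, -0.001, -1.0]]
force: [-0.4, 0.9, -1.3]
opening: 0.448
grasp_force: 30.0
time_s: 5.88
position: [0.5342, -0.2067, 0.0983]
tcp_rot: [[-0.007, 1.0, -0.003], [1.0, 0.007, 0.002], [0.002, -0.003, -1.0]]
force: [-0.9, -0.4, -1.2]
opening: 0.446
grasp_force: 30.0
[ 0.53469117 -0.20718136  0.09881561]
```

View pics/w3o.png

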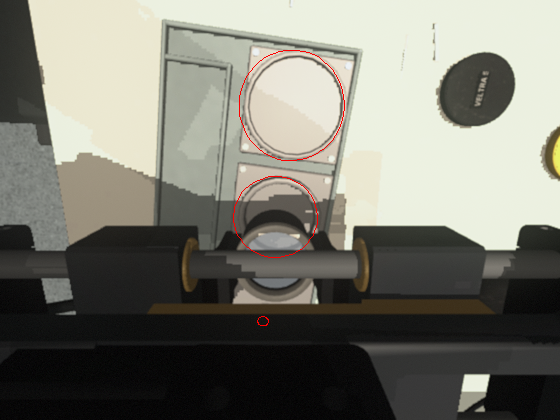

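The dish and cup overlays agree with the wrist image within about 2 px, and the loupe is held upright. Lowering and releasing it.

```bash
python3 -m handwheel '[{"xyz":[-1,0,25],"delta_rot":[0,0,0],"hand":1},{"xyz":[-1,0,45],"delta_rot":[0,0,0],"hand":1},{"xyz":[-1,0,60],"delta_rot":[0,0,0],"hand":1},{"xyz":[-1,0,68],"delta_rot":[0,0,0],"hand":1},{"xyz":[-1,0,68],"delta_rot":[0,0,0],"hand":1}]'
python3 -m handwheel '[{"xyz":[0,0,0.5],"delta_rot":[0,0,0],"hand":1},{"xyz":[0,0,0.5],"delta_rot":[0,0,0],"hand":0.0},{"xyz":[0,0,0.5],"delta_rot":[0,0,0],"hand":-0.4},{"xyz":[0,0,0.5],"delta_rot":[0,0,0],"hand":-0.4},{"xyz":[0,0,0.5],"delta_rot":[0,0,0],"hand":-0.4}]'
```

```text
time_s: 6.55
position: [0.535, -0.2089, 0.0312]
tcp_rot: [[-0.006, 1.0, -0.001], [1.0, 0.006, 0.0], [0.0, -0.001, -1.0]]
force: [-0.6, 0.6, -1.6]
opening: 0.448
grasp_force: 30.0
time_s: 7.18
position: [0.5352, -0.209, 0.0312]
tcp_rot: [[-0.006, 1.0, 0.0], [1.0, 0.006, -0.0], [-0.0, 0.0, -1.0]]
force: [-0.6, 0.5, 0.0]
opening: 0.681
grasp_force: 0.0
```

```bash
python3 -m handwheel '[{"xyz":[0,0,-15],"delta_rot":[0,0,0],"hand":-0.6},{"xyz":[0,0,-50],"delta_rot":[0,0,0],"hand":-1},{"xyz":[10,20,-80],"delta_rot":[0,0,0],"hand":-1},{"xyz":[40,60,-90],"delta_rot":[0,0,0],"hand":-1},{"xyz":[70,105,-90],"delta_rot":[0,0,0],"hand":-1}]'
python3 -m handwheel '[{"xyz":[20,30,0],"delta_rot":[0,0,0],"hand":-1},{"xyz":[30,47,0],"delta_rot":[0,0,0],"hand":-1},{"xyz":[30,47,0],"delta_rot":[0,0,0],"hand":-1},{"xyz":[30,47,0],"delta_rot":[0,0,0],"hand":-1},{"xyz":[30,47,0],"delta_rot":[0,0,0],"hand":-1}]'
python3 - <<'E'
from h import *
m,im=snap("wrist","w4")
g=cv2.inRange(im,(0,0,0),(75,75,75));g[225:]=0
n,l,st,c=cv2.connectedComponentsWithStats(g)
for i in range(1,n):
    if st[i,4]>400: print(st[i],c[i].round(1),ray("wrist",[c[i]],.01,m).round(4),ray("wrist",[[st[i,0],c[i][1]],[st[i,0]+st[i,2],c[i][1]]],.01,m)[:,0])
o=im.copy();t=np.linspace(0,6.28,60)
p=proj("wrist",np.c_[.6877+.027*np.cos(t),-.1088+.027*np.sin(t),0*t+.01],m)
cv2.polylines(o,[p.round().astype(int)],True,(0,0,255),1)
cv2.imwrite("pics/w4o.png",o);print(bot.read_state()["position"])
E
```

```text
time_s: 7.8
position: [0.6413, -0.1384, 0.1241]
tcp_rot: [[-0.005, 1.0, 0.004], [1.0, 0.005, -0.002], [-0.002, 0.004, -1.0]]
force: [1.0, -0.7, 0.3]
opening: 0.995
grasp_force: 0.0
time_s: 8.43
position: [0.6855, -0.1088, 0.1213]
tcp_rot: [[-0.005, 1.0, -0.001], [1.0, 0.005, 0.0], [0.0, -0.001, -1.0]]
force: [-0.2, -0.2, -0.1]
opening: 1.001
grasp_force: 0.0
[  302     0   258    88 19815] [429.8  39.5] [[0.809  0.0298 0.01  ]] [0.70616354 0.91377459]
[439 132  54  45 553] [471.3 149.3] [[ 0.8567 -0.0568  0.01  ]] [0.82839783 0.87562159]
[ 479  166   81   59 4368] [521.8 196. ] [[ 0.9093 -0.0982  0.01  ]] [0.87046308 0.94399355]
[ 252  177   57   48 2172] [280.3 202.8] [[ 0.69   -0.1058  0.01  ]] [0.66408869 0.71621205]
[ 0.68556975 -0.108798    0.12122521]
```

View pics/w4o.png

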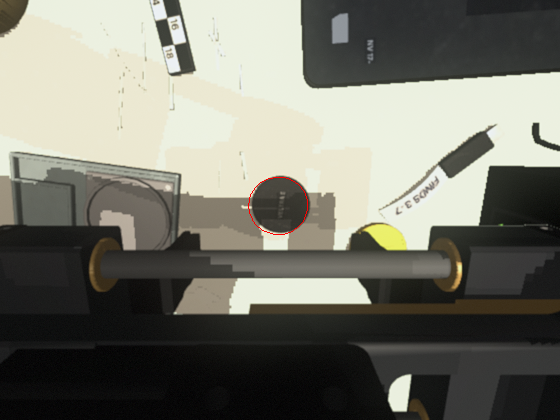

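The cap overlay matches at (280,205), so the cap is at about (0.6885, −0.108). Grasping it.

```bash
python3 -m handwheel '[{"xyz":[0,3,35],"delta_rot":[0,0,0],"hand":-1},{"xyz":[0,3,70],"delta_rot":[0,0,0],"hand":-0.8},{"xyz":[0,3,95],"delta_rot":[0,0,0],"hand":-0.6},{"xyz":[0,3,108.5],"delta_rot":[0,0,0],"hand":-0.5},{"xyz":[0,3,108.5],"delta_rot":[0,0,0],"hand":-0.5}]'
python3 -m handwheel '[{"xyz":[0,0,0],"delta_rot":[0,0,0],"hand":1},{"xyz":[0,0,0],"delta_rot":[0,0,0],"hand":1},{"xyz":[0,0,0],"delta_rot":[0,0,0],"hand":1},{"xyz":[0,0,0],"delta_rot":[0,0,0],"hand":1},{"xyz":[0,0,0],"delta_rot":[0,0,0],"hand":1}]'
```

```text
time_s: 9.1
position: [0.6886, -0.1082, 0.0117]
tcp_rot: [[-0.006, 1.0, -0.002], [1.0, 0.006, 0.001], [0.001, -0.002, -1.0]]
force: [1.4, 0.4, 0.2]
opening: 0.758
grasp_force: 0.0
time_s: 9.72
position: [0.6903, -0.1083, 0.0139]
tcp_rot: [[-0.006, 1.0, 0.002], [1.0, 0.006, -0.001], [-0.001, 0.002, -1.0]]
force: [0.1, -0.3, 6.8]
opening: 0.571
grasp_force: 30.1
```

```bash
python3 -m handwheel '[{"xyz":[0,0,-20],"delta_rot":[0,0,0],"hand":1},{"xyz":[0,0,-50],"delta_rot":[0,0,0],"hand":1},{"xyz":[-3,-40,-60],"delta_rot":[0,0,0],"hand":1},{"xyz":[-9,-90,-60],"delta_rot":[0,0,0],"hand":1},{"xyz":[-14,-130,-60],"delta_rot":[0,0,0],"hand":1}]'
python3 -m handwheel '[{"xyz":[0,-14,0],"delta_rot":[0,0,0],"hand":1},{"xyz":[0,-14,0],"delta_rot":[0,0,0],"hand":1},{"xyz":[0,-14,10],"delta_rot":[0,0,0],"hand":1},{"xyz":[0,-14,20],"delta_rot":[0,0,0],"hand":1},{"xyz":[0,-14,20],"delta_rot":[0,0,0],"hand":1}]'
python3 - <<'E'
from h import *
m,im=snap("wrist","w5")
o=im.copy();t=np.linspace(0,6.28,60)
P=bot.read_state()["position"];print(P)
for c,r,z,k in [((.5455,-.1225),.04,.014,(0,0,255)),((P[0],P[1]),.027,P[2]-.003,(0,255,0))]:
    p=proj("wrist",np.c_[c[0]+r*np.cos(t),c[1]+r*np.sin(t),0*t+z],m)
    cv2.polylines(o,[p.round().astype(int)],True,k,1)
cv2.imwrite("pics/w5o.png",cv2.resize(o[120:330,160:400],None,fx=2.5,fy=2.5))
E
```

```text
time_s: 10.35
position: [0.5577, -0.1227, 0.0736]
tcp_rot: [[-0.007, 1.0, -0.0], [1.0, 0.007, -0.0], [-0.0, -0.0, -1.0]]
force: [0.3, -0.5, -0.8]
opening: 0.566
grasp_force: 29.8
time_s: 10.98
position: [0.5454, -0.1225, 0.051]
tcp_rot: [[-0.007, 1.0, -0.002], [1.0, 0.007, 0.001], [0.001, -0.002, -1.0]]
force: [-0.1, 0.7, -0.5]
opening: 0.569
grasp_force: 29.8
[ 0.54553403 -0.1226221   0.05150859]
```

View pics/w5o.png

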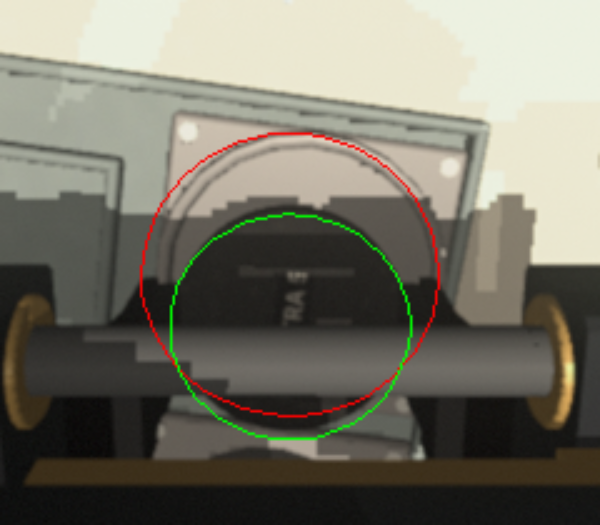

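The dish sits about 2 mm further in +x than the overlay and the cap is level in the jaws. Shifting 2 mm, lowering and releasing.

```bash
python3 -m handwheel '[{"xyz":[-1,2,10],"delta_rot":[0,0,0],"hand":1},{"xyz":[-1,2,18],"delta_rot":[0,0,0],"hand":1},{"xyz":[-1,2,24],"delta_rot":[0,0,0],"hand":1},{"xyz":[-1,2,27],"delta_rot":[0,0,0],"hand":1},{"xyz":[-1,2,27],"delta_rot":[0,0,0],"hand":1}]'
python3 -m handwheel '[{"xyz":[0,0,0],"delta_rot":[0,0,0],"hand":1},{"xyz":[0,0,0],"delta_rot":[0,0,0],"hand":-0.3},{"xyz":[0,0,0],"delta_rot":[0,0,0],"hand":-0.6},{"xyz":[0,0,0],"delta_rot":[0,0,0],"hand":-0.6},{"xyz":[0,0,0],"delta_rot":[0,0,0],"hand":-0.6}]'
```

```text
time_s: 11.65
position: [0.5474, -0.1239, 0.0253]
tcp_rot: [[-0.006, 1.0, -0.0], [1.0, 0.006, 0.0], [0.0, -0.0, -1.0]]
force: [-0.2, -0.4, -0.3]
opening: 0.567
grasp_force: 29.8
time_s: 12.28
position: [0.5476, -0.1239, 0.0256]
tcp_rot: [[-0.006, 1.0, 0.0], [1.0, 0.006, -0.0], [-0.0, 0.0, -1.0]]
force: [0.1, -0.1, -0.1]
opening: 0.79
grasp_force: 0.0
```

```bash
python3 -m handwheel '[{"xyz":[0,0,-20],"delta_rot":[0,0,0],"hand":-0.7},{"xyz":[0,0,-60],"delta_rot":[0,0,0],"hand":-1},{"xyz":[40,-10,-95],"delta_rot":[0,0,0],"hand":-1},{"xyz":[100,-27,-95],"delta_rot":[0,0,0],"hand":-1},{"xyz":[160,-45,-95],"delta_rot":[0,0,0],"hand":-1}]'
python3 -m handwheel '[{"xyz":[60,-17,0],"delta_rot":[0,0,0],"hand":-1},{"xyz":[115,-32,0],"delta_rot":[0,0,0],"hand":-1},{"xyz":[156,-43,0],"delta_rot":[0,0,0],"hand":-1},{"xyz":[156,-43,0],"delta_rot":[0,0,0],"hand":-1},{"xyz":[156,-43,0],"delta_rot":[0,0,0],"hand":-1}]'
python3 - <<'E'
from h import *
m,im=snap("wrist","w6")
o=im.copy();t=np.linspace(0,6.28,60)
print(bot.read_state()["position"])
for r in (.029,.013):
    p=proj("wrist",np.c_[.4577+r*np.cos(t),.1926+r*np.sin(t),0*t+.022],m)
    cv2.polylines(o,[p.round().astype(int)],True,(0,0,255),1)
cv2.imwrite("pics/w6o.png",cv2.resize(o[100:300,150:400],None,fx=3,fy=3))
E
```

```text
time_s: 12.9
position: [0.5016, 0.0368, 0.1214]
tcp_rot: [[-0.005, 1.0, 0.002], [1.0, 0.005, -0.0], [-0.0, 0.002, -1.0]]
force: [0.5, 0.4, -0.7]
opening: 0.998
grasp_force: 0.0
time_s: 13.52
position: [0.4578, 0.1911, 0.1206]
tcp_rot: [[-0.007, 1.0, 0.001], [1.0, 0.007, -0.0], [-0.0, 0.001, -1.0]]
force: [-0.1, -0.5, -0.1]
opening: 1.0
grasp_force: 0.0
[0.45802773 0.19065499 0.12056799]
```

View pics/w6o.png

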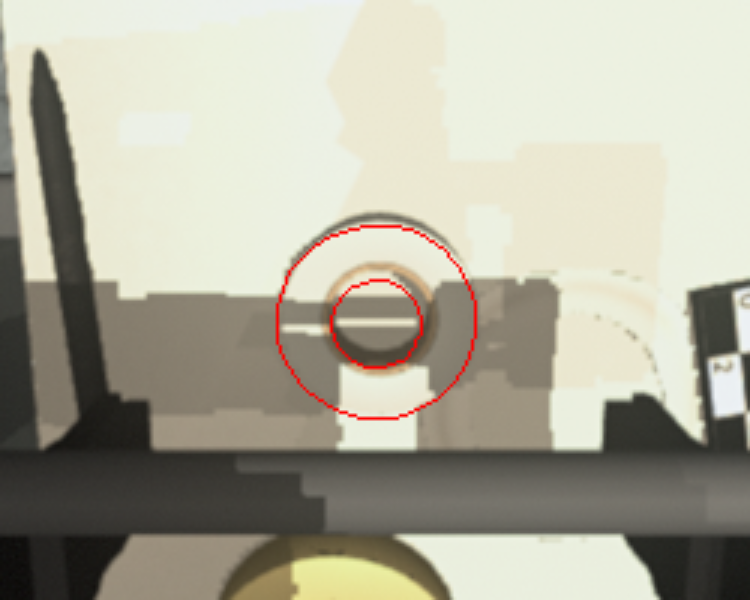

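The roll hole is centred at crop (380,319), within 1 mm of the estimate, and the pen at the left is clear of the fingers. Grasping the roll.

```bash
python3 -m handwheel '[{"xyz":[3,1,35],"delta_rot":[0,0,0],"hand":-0.9},{"xyz":[3,1,70],"delta_rot":[0,0,0],"hand":-0.8},{"xyz":[3,1,95],"delta_rot":[0,0,0],"hand":-0.7},{"xyz":[3,1,108],"delta_rot":[0,0,0],"hand":-0.7},{"xyz":[3,1,108],"delta_rot":[0,0,0],"hand":-0.7}]'
python3 -m handwheel '[{"xyz":[0,0,0],"delta_rot":[0,0,0],"hand":1},{"xyz":[0,0,0],"delta_rot":[0,0,0],"hand":1},{"xyz":[0,0,0],"delta_rot":[0,0,0],"hand":1},{"xyz":[0,0,0],"delta_rot":[0,0,0],"hand":1},{"xyz":[0,0,0],"delta_rot":[0,0,0],"hand":1}]'
python3 -m handwheel '[{"xyz":[0,0,-20],"delta_rot":[0,0,0],"hand":1},{"xyz":[0,0,-50],"delta_rot":[0,0,0],"hand":1},{"xyz":[0,0,-90],"delta_rot":[0,0,0],"hand":1},{"xyz":[0,0,-108],"delta_rot":[0,0,0],"hand":1},{"xyz":[0,0,-108],"delta_rot":[0,0,0],"hand":1}]'
```

```text
time_s: 14.2
position: [0.4586, 0.1935, 0.012]
tcp_rot: [[-0.005, 1.0, -0.001], [1.0, 0.005, -0.0], [-0.0, -0.001, -1.0]]
force: [0.3, -0.1, 0.4]
opening: 0.854
grasp_force: 0.0
time_s: 14.82
position: [0.459, 0.1945, 0.0134]
tcp_rot: [[-0.007, 1.0, 0.002], [1.0, 0.007, 0.0], [0.0, 0.002, -1.0]]
force: [-0.3, -0.3, 6.5]
opening: 0.648
grasp_force: 30.0
time_s: 15.45
position: [0.4593, 0.1947, 0.1218]
tcp_rot: [[-0.007, 1.0, 0.003], [1.0, 0.007, 0.001], [0.001, 0.003, -1.0]]
force: [-0.4, 0.4, -1.6]
opening: 0.647
grasp_force: 30.0
```

```bash
python3 -m handwheel '[{"xyz":[-40,5,0],"delta_rot":[0,0,0],"hand":1},{"xyz":[-95,12,0],"delta_rot":[0,0,0],"hand":1},{"xyz":[-150,19,0],"delta_rot":[0,0,0],"hand":1},{"xyz":[-205,26,0],"delta_rot":[0,0,0],"hand":1},{"xyz":[-260,33,0],"delta_rot":[0,0,0],"hand":1}]'
python3 -m handwheel '[{"xyz":[-55,7,0],"delta_rot":[0,0,0],"hand":1},{"xyz":[-110,14,0],"delta_rot":[0,0,0],"hand":1},{"xyz":[-165,21,0],"delta_rot":[0,0,0],"hand":1},{"xyz":[-210,27,0],"delta_rot":[0,0,0],"hand":1},{"xyz":[-231.5,29.5,0],"delta_rot":[0,0,0],"hand":1}]'
python3 -m handwheel '[{"xyz":[0,0,0],"delta_rot":[0,0,0],"hand":1},{"xyz":[0,0,15],"delta_rot":[0,0,0],"hand":1},{"xyz":[0,0,35],"delta_rot":[0,0,0],"hand":1},{"xyz":[0,0,50],"delta_rot":[0,0,0],"hand":1},{"xyz":[0,0,50],"delta_rot":[0,0,0],"hand":1}]'
python3 - <<'E'
from h import *
m,im=snap("wrist","w7")
o=im.copy();t=np.linspace(0,6.28,60)
P=bot.read_state()["position"];print(P)
for c,r,z,k in [((.525,-.297),.0045,.03,(0,0,255)),((.525,-.297),.0045,.01,(0,0,255)),((P[0],P[1]),.013,P[2]+.009,(0,255,0)),((.5345,-.2085),.034,.02,(0,0,255)),((.547,-.1225),.04,.014,(0,0,255)),((P[0],P[1]),.029,P[2]+.009,(0,255,0))]:
    p=proj("wrist",np.c_[c[0]+r*np.cos(t),c[1]+r*np.sin(t),0*t+z],m)
    cv2.polylines(o,[p.round().astype(int)],True,k,1)
cv2.imwrite("pics/w7o.png",cv2.resize(o[20:290,150:420],None,fx=2.2,fy=2.2))
E
```

```text
time_s: 16.08
position: [0.4924, -0.0669, 0.1192]
tcp_rot: [[-0.006, 1.0, -0.002], [1.0, 0.006, 0.001], [0.001, -0.002, -1.0]]
force: [0.4, 0.7, -0.0]
opening: 0.647
grasp_force: 30.0
time_s: 16.7
position: [0.5238, -0.2989, 0.119]
tcp_rot: [[-0.004, 1.0, -0.001], [1.0, 0.004, 0.001], [0.001, -0.001, -1.0]]
force: [-0.6, 0.8, -1.0]
opening: 0.648
grasp_force: 30.0
time_s: 17.32
position: [0.5231, -0.2945, 0.0688]
tcp_rot: [[-0.008, 1.0, -0.003], [1.0, 0.008, 0.003], [0.003, -0.003, -1.0]]
force: [0.4, -0.5, -0.4]
opening: 0.649
grasp_force: 30.0
[ 0.5237828  -0.29534672  0.06972082]
```

View pics/w7o.png

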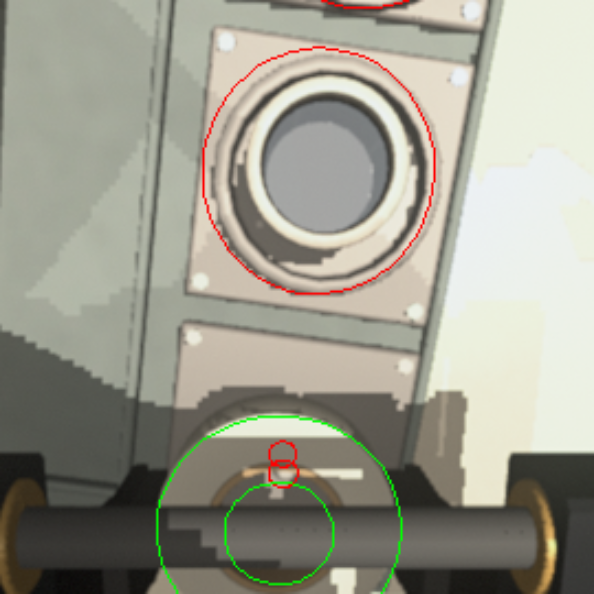

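The loupe stands in the cup. The cup plate's corner dots are at crop (226,42), (459,76), (200,281), (415,312) and the spindle plate's at (193,338), (405,366). I'll use them to place the pin.

Run:
```python
from h import *
d=np.array([(226,42),(459,76),(200,281),(415,312),(193,338),(405,366)])/2.2+[150,20]-.3
p=ray("wrist",d,.01)[:,:2];print(p.round(4))
c=p[:4].mean(0);ey=p[0]+p[1]-p[2]-p[3];ey/=np.linalg.norm(ey);ex=np.array([ey[1],-ey[0]])
print("cup",c,"yaw",np.degrees(np.arctan2(-ey[0],ey[1])),"pin",c-.088*ey,"pin2",(p[4]+p[5])/2-ey*np.dot(p[0]+p[1]-p[2]-p[3],ey)/4)
r=ray("wrist",[np.array((282,473))/2.2+[150,20]],.03);print(r, bot.read_state()["position"])
```

```text
[[ 0.5079 -0.1711]
 [ 0.5773 -0.1798]
 [ 0.4989 -0.2404]
 [ 0.5683 -0.2498]
 [ 0.4962 -0.2588]
 [ 0.566  -0.2675]]
cup [ 0.53810507 -0.21029831] yaw -7.413605747038045 pin [ 0.52675034 -0.29756268] pin2 [ 0.52658277 -0.29793066]
[[ 0.52575816 -0.29833263  0.03      ]] [ 0.5237828  -0.29534672  0.06972082]
```

```bash
python3 -m handwheel '[{"xyz":[-2.5,2.5,0],"delta_rot":[0,0,0],"hand":1},{"xyz":[-2.5,2.5,15],"delta_rot":[0,0,0],"hand":1},{"xyz":[-2.5,2.5,30],"delta_rot":[0,0,0],"hand":1},{"xyz":[-2.5,2.5,42],"delta_rot":[0,0,0],"hand":1},{"xyz":[-2.5,2.5,45.5],"delta_rot":[0,0,0],"hand":1}]'
python3 -m handwheel '[{"xyz":[0,0,0],"delta_rot":[0,0,0],"hand":1},{"xyz":[0,0,0],"delta_rot":[0,0,0],"hand":-0.4},{"xyz":[0,0,0],"delta_rot":[0,0,0],"hand":-0.7},{"xyz":[0,0,0],"delta_rot":[0,0,0],"hand":-0.7},{"xyz":[0,0,0],"delta_rot":[0,0,0],"hand":-0.7}]'
```

```text
time_s: 18.0
position: [0.5258, -0.2986, 0.0235]
tcp_rot: [[-0.006, 1.0, -0.002], [1.0, 0.006, 0.002], [0.002, -0.002, -1.0]]
force: [-0.6, 0.4, 3.4]
opening: 0.651
grasp_force: 30.0
time_s: 18.62
position: [0.5268, -0.2992, 0.0253]
tcp_rot: [[-0.006, 1.0, 0.0], [1.0, 0.006, -0.0], [-0.0, 0.0, -1.0]]
force: [-0.3, 0.5, 0.3]
opening: 0.841
grasp_force: 0.0
```

```bash
python3 -m handwheel '[{"xyz":[0,0,-20],"delta_rot":[0,0,0],"hand":-0.7},{"xyz":[0,0,-60],"delta_rot":[0,0,0],"hand":-0.5},{"xyz":[30,4,-105],"delta_rot":[0,0,0],"hand":0},{"xyz":[85,12,-105],"delta_rot":[0,0,-0.03],"hand":0.2},{"xyz":[140,20,-105],"delta_rot":[0,0,-0.07],"hand":0.2}]'
python3 - <<'E'
from h import *
s=bot.read_state();print(s["tcp_rot"].T@(np.array([.614,.3265,.13])-s["position"])*1000)
E
python3 -m handwheel '[{"xyz":[55,12,0],"delta_rot":[0,0,0],"hand":0.2},{"xyz":[110,23,0],"delta_rot":[0,0,0],"hand":0.2},{"xyz":[165,35,0],"delta_rot":[0,0,0],"hand":0.2},{"xyz":[220,46,0],"delta_rot":[0,0,0],"hand":0.2},{"xyz":[275,58,0],"delta_rot":[0,0,0],"hand":0.2}]'
python3 - <<'E'
from h import *
s=bot.read_state();print(s["tcp_rot"].T@(np.array([.614,.3265,.13])-s["position"])*1000)
E
```

```text
time_s: 19.25
position: [0.5467, -0.1584, 0.1326]
tcp_rot: [[-0.076, 0.997, 0.004], [0.997, 0.076, -0.002], [-0.002, 0.004, -1.0]]
force: [0.4, 0.2, 0.1]
opening: 0.496
grasp_force: 0.0
[478.4174872  104.00595261   1.97405286]
time_s: 19.88
position: [0.5831, 0.1214, 0.1317]
tcp_rot: [[-0.076, 0.997, 0.002], [0.997, 0.076, -0.0], [-0.0, 0.002, -1.0]]
force: [0.4, -0.8, 0.2]
opening: 0.401
grasp_force: 0.0
[202.11218313  46.50774355   1.73141253]
```

```bash
python3 -m handwheel '[{"xyz":[55,13,0],"delta_rot":[0,0,0],"hand":0.2},{"xyz":[110,26,0],"delta_rot":[0,0,0],"hand":0.2},{"xyz":[165,38,0],"delta_rot":[0,0,0],"hand":0.2},{"xyz":[200,46,0],"delta_rot":[0,0,0],"hand":0.2},{"xyz":[200,46,0],"delta_rot":[0,0,0],"hand":0.2}]'
python3 - <<'E'
from h import *
for _ in range(3): m,im=snap("wrist","w8")
o=im.copy();t=np.linspace(0,6.28,40)
P=bot.read_state()["position"];print(P)
d=np.array([np.cos(np.radians(94.4)),np.sin(np.radians(94.4))])
for s in (-.085,.085):
    c=np.array([.614,.3265])+s*d
    p=proj("wrist",np.c_[c[0]+.016*np.cos(t),c[1]+.016*np.sin(t),0*t+.032],m)
    cv2.polylines(o,[p.round().astype(int)],True,(0,0,255),1)
cv2.imwrite("pics/w8o.png",o[0:300])
E
```

```text
time_s: 20.5
position: [0.6133, 0.3257, 0.1315]
tcp_rot: [[-0.08, 0.997, 0.003], [0.997, 0.08, 0.001], [0.001, 0.003, -1.0]]
force: [-0.1, -1.0, 0.1]
opening: 0.402
grasp_force: 0.0
[0.61299158 0.32164617 0.13073665]
```

View pics/w8o.png

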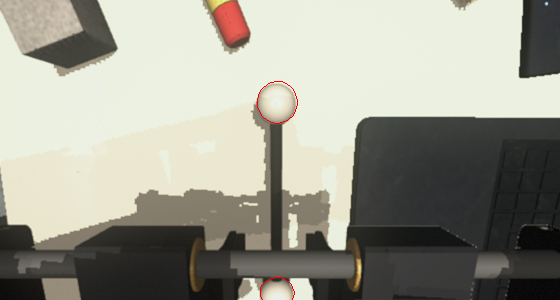

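The ball overlays match (277,102), with the rod straight between the jaws and the laptop clear. Lowering and gripping.

```bash
python3 -m handwheel '[{"xyz":[3,1,35],"delta_rot":[0,0,0],"hand":0.2},{"xyz":[3,1,70],"delta_rot":[0,0,0],"hand":0.2},{"xyz":[3,1,98],"delta_rot":[0,0,0],"hand":0.2},{"xyz":[3,1,109.5],"delta_rot":[0,0,0],"hand":0.2},{"xyz":[3,1,109.5],"delta_rot":[0,0,0],"hand":0.2}]'
python3 -m handwheel '[{"xyz":[0,0,0],"delta_rot":[0,0,0],"hand":1},{"xyz":[0,0,0],"delta_rot":[0,0,0],"hand":1},{"xyz":[0,0,0],"delta_rot":[0,0,0],"hand":1},{"xyz":[0,0,0],"delta_rot":[0,0,0],"hand":1},{"xyz":[0,0,0],"delta_rot":[0,0,0],"hand":1}]'
python3 -m handwheel '[{"xyz":[0,0,0],"delta_rot":[0,0,0],"hand":1},{"xyz":[0,0,-20],"delta_rot":[0,0,0],"hand":1},{"xyz":[0,0,-50],"delta_rot":[0,0,0],"hand":1},{"xyz":[0,0,-80],"delta_rot":[0,0,0],"hand":1},{"xyz":[0,0,-90],"delta_rot":[0,0,0],"hand":1}]'
```

```text
time_s: 21.28
position: [0.6139, 0.3244, 0.0203]
tcp_rot: [[-0.075, 0.997, -0.001], [0.997, 0.075, -0.001], [-0.0, -0.001, -1.0]]
force: [0.3, 0.3, -0.2]
opening: 0.403
grasp_force: 0.0
time_s: 21.9
position: [0.6141, 0.3258, 0.0213]
tcp_rot: [[-0.076, 0.997, 0.0], [0.997, 0.076, 0.0], [0.0, 0.0, -1.0]]
force: [-1.2, -0.2, 4.0]
opening: 0.102
grasp_force: 30.0
time_s: 22.52
position: [0.6154, 0.326, 0.1131]
tcp_rot: [[-0.076, 0.997, 0.004], [0.997, 0.076, 0.001], [0.001, 0.004, -1.0]]
force: [-0.6, 0.7, -2.0]
opening: 0.099
grasp_force: 30.0
```

```bash
python3 -m handwheel '[{"xyz":[-35,-13,0],"delta_rot":[0,0,0],"hand":1},{"xyz":[-85,-32,0],"delta_rot":[0,0,0],"hand":1},{"xyz":[-140,-53,0],"delta_rot":[0,0,0],"hand":1},{"xyz":[-195,-74,0],"delta_rot":[0,0,0],"hand":1},{"xyz":[-250,-95,0],"delta_rot":[0,0,0],"hand":1}]'
python3 -m handwheel '[{"xyz":[-55,-21,0],"delta_rot":[0,0,0.04],"hand":1},{"xyz":[-110,-42,0],"delta_rot":[0,0,0.08],"hand":1},{"xyz":[-165,-63,0],"delta_rot":[0,0,0.12],"hand":1},{"xyz":[-220,-84,0],"delta_rot":[0,0,0.16],"hand":1},{"xyz":[-250,-95,0],"delta_rot":[0,0,0.204],"hand":1}]'
python3 -m handwheel '[{"xyz":[0,0,0],"delta_rot":[0,0,0],"hand":1},{"xyz":[0,0,0],"delta_rot":[0,0,0],"hand":1},{"xyz":[0,0,0],"delta_rot":[0,0,0],"hand":1},{"xyz":[0,0,0],"delta_rot":[0,0,0],"hand":1},{"xyz":[0,0,0],"delta_rot":[0,0,0],"hand":1}]'
python3 - <<'E'
from h import *
s=bot.read_state();print(s["position"],s["tcp_rot"].T@(np.array([.460,-.2002,.113])-s["position"])*1000, np.degrees(np.arctan2(s["tcp_rot"][1,1],s["tcp_rot"][0,1])))
E
```

```text
time_s: 23.15
position: [0.5374, 0.0675, 0.1102]
tcp_rot: [[-0.077, 0.997, -0.0], [0.997, 0.077, -0.0], [-0.0, -0.0, -1.0]]
force: [0.2, -0.8, -1.9]
opening: 0.103
grasp_force: 30.0
time_s: 23.78
position: [0.4618, -0.1903, 0.1103]
tcp_rot: [[0.131, 0.991, -0.0], [0.991, -0.131, -0.0], [-0.0, -0.0, -1.0]]
force: [-0.5, -0.1, -1.2]
opening: 0.103
grasp_force: 30.0
time_s: 24.4
position: [0.4629, -0.1868, 0.1106]
tcp_rot: [[0.126, 0.992, -0.0], [0.992, -0.126, 0.0], [0.0, -0.0, -1.0]]
force: [0.1, -0.2, -1.9]
opening: 0.103
grasp_force: 30.0
[ 0.46293385 -0.18677787  0.11057656] [-13.6846477   -1.22076694  -2.42367807] -7.23234115676256
```

```bash
python3 -m handwheel '[{"xyz":[-8,-1,10],"delta_rot":[0,0,0],"hand":1},{"xyz":[-13.5,-1,25],"delta_rot":[0,0,0],"hand":1},{"xyz":[-13.5,-1,45],"delta_rot":[0,0,0],"hand":1},{"xyz":[-13.5,-1,60],"delta_rot":[0,0,0],"hand":1},{"xyz":[-13.5,-1,60],"delta_rot":[0,0,0],"hand":1}]'
python3 - <<'E'
from h import *
for _ in range(3): m,im=snap("wrist","w9")
mt,it=snap("top","t9")
s=bot.read_state();P=s["position"];print(P)
o=im.copy();t=np.linspace(0,6.28,40)
a=np.radians(-7.3);R=np.array([[np.cos(a),-np.sin(a)],[np.sin(a),np.cos(a)]])
q=np.array([[-69,109],[-25,109],[-25,-109],[-69,-109]])/1000+[.047,0]
p=proj("wrist",np.c_[q@R.T+[.460,-.2002],np.full(4,.01)],m)
cv2.polylines(o,[p.round().astype(int)],True,(0,0,255),1)
for sgn in (.085,):
    c=P[:2]+R@[0,sgn]; p=proj("wrist",np.c_[c[0]+.016*np.cos(t),c[1]+.016*np.sin(t),0*t+P[2]+.011],m)
    cv2.polylines(o,[p.round().astype(int)],True,(0,255,0),1)
A=cv2.resize(o[0:300,100:480],(480,379)); B=cv2.resize(it[190:290,295:425],(312,240),interpolation=cv2.INTER_CUBIC)
C=np.zeros((379,800,3),np.uint8);C[:,:480]=A;C[:240,485:797]=B
cv2.imwrite("pics/w9o.png",C)
E
```

```text
time_s: 25.02
position: [0.459, -0.2003, 0.0489]
tcp_rot: [[0.128, 0.992, -0.003], [0.992, -0.128, 0.002], [0.002, -0.003, -1.0]]
force: [0.2, 0.4, -1.8]
opening: 0.1
grasp_force: 30.0
[ 0.46037203 -0.20099525  0.05095792]
```

View pics/w9o.png

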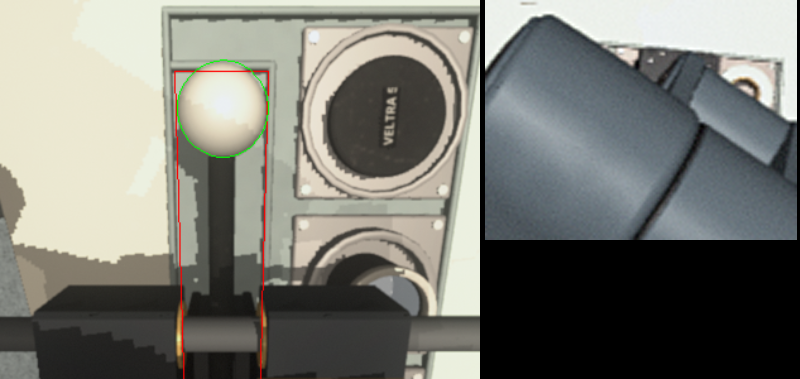

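The cap lies in the dish and the bar is over the slot; the slot's far end is about 2 mm further in +y than my estimate. Lowering with that shift, then releasing partly.

```bash
python3 -m handwheel '[{"xyz":[2,0,8],"delta_rot":[0,0,0],"hand":1},{"xyz":[2,0,15],"delta_rot":[0,0,0],"hand":1},{"xyz":[2,0,21],"delta_rot":[0,0,0],"hand":1},{"xyz":[2,0,25],"delta_rot":[0,0,0],"hand":1},{"xyz":[2,0,25],"delta_rot":[0,0,0],"hand":1}]'
python3 -m handwheel '[{"xyz":[0,0,0.5],"delta_rot":[0,0,0],"hand":1},{"xyz":[0,0,0.5],"delta_rot":[0,0,0],"hand":0.7},{"xyz":[0,0,0.5],"delta_rot":[0,0,0],"hand":0.4},{"xyz":[0,0,0.5],"delta_rot":[0,0,0],"hand":0.4},{"xyz":[0,0,0.5],"delta_rot":[0,0,0],"hand":0.4}]'
```

```text
time_s: 25.85
position: [0.4602, -0.1987, 0.0254]
tcp_rot: [[0.127, 0.992, -0.0], [0.992, -0.127, 0.0], [0.0, -0.0, -1.0]]
force: [-0.3, -0.3, -3.2]
opening: 0.102
grasp_force: 30.0
time_s: 26.48
position: [0.4604, -0.1988, 0.0251]
tcp_rot: [[0.127, 0.992, 0.0], [0.992, -0.127, -0.0], [-0.0, 0.0, -1.0]]
force: [1.2, -0.5, 0.0]
opening: 0.289
grasp_force: 0.0
```

Retreating up and towards +y so the top camera can see the tray.

```bash
python3 -m handwheel '[{"xyz":[0,0,-15],"delta_rot":[0,0,0],"hand":0.4},{"xyz":[0,0,-40],"delta_rot":[0,0,0],"hand":0.4},{"xyz":[0,0,-80],"delta_rot":[0,0,0],"hand":0.4},{"xyz":[0,0,-130],"delta_rot":[0,0,0],"hand":0.4},{"xyz":[40,0,-170],"delta_rot":[0,0,0],"hand":0.4}]'
python3 -m handwheel '[{"xyz":[60,0,0],"delta_rot":[0,0,0],"hand":0.4},{"xyz":[120,0,0],"delta_rot":[0,0,0],"hand":0.4},{"xyz":[180,0,0],"delta_rot":[0,0,0],"hand":0.4},{"xyz":[240,0,0],"delta_rot":[0,0,0],"hand":0.4},{"xyz":[300,0,0],"delta_rot":[0,0,0],"hand":0.4}]'
python3 -m handwheel '[{"xyz":[40,0,0],"delta_rot":[0,0,0],"hand":0.4},{"xyz":[80,0,0],"delta_rot":[0,0,0],"hand":0.4},{"xyz":[120,0,0],"delta_rot":[0,0,0],"hand":0.4},{"xyz":[120,0,0],"delta_rot":[0,0,0],"hand":0.4},{"xyz":[120,0,0],"delta_rot":[0,0,0],"hand":0.4}]'
python3 - <<'E'
from h import *
mt,it=snap("top","t10");ms,js=snap("side","s10")
C=np.zeros((600,800,3),np.uint8)
C[:585,:400]=cv2.resize(it[190:287,300:425],(754,585),interpolation=cv2.INTER_CUBIC)[:,:400] if 0 else 0
A=cv2.resize(it[195:285,300:425],(500,360),interpolation=cv2.INTER_CUBIC);C[:360,:500]=A
B=cv2.resize(js[240:380,205:330],(295,330),interpolation=cv2.INTER_CUBIC);C[:330,505:800]=B
D=it[150:300,100:300];C[370:595,:300]=cv2.resize(D,(300,225))
cv2.imwrite("pics/t10o.png",C)
E
```

```text
time_s: 27.1
position: [0.4666, -0.1611, 0.1982]
tcp_rot: [[0.131, 0.991, 0.004], [0.991, -0.131, -0.003], [-0.002, 0.005, -1.0]]
force: [-0.1, 0.3, 0.1]
opening: 0.301
grasp_force: 0.0
time_s: 27.72
position: [0.5035, 0.1404, 0.1962]
tcp_rot: [[0.127, 0.992, 0.001], [0.992, -0.127, -0.0], [0.0, 0.001, -1.0]]
force: [0.9, -0.7, 0.2]
opening: 0.297
grasp_force: 0.0
time_s: 28.35
position: [0.5182, 0.2571, 0.1955]
tcp_rot: [[0.127, 0.992, -0.0], [0.992, -0.127, -0.001], [-0.001, -0.0, -1.0]]
force: [-0.2, 0.3, -0.5]
opening: 0.301
grasp_force: 0.0
```

View pics/t10o.png

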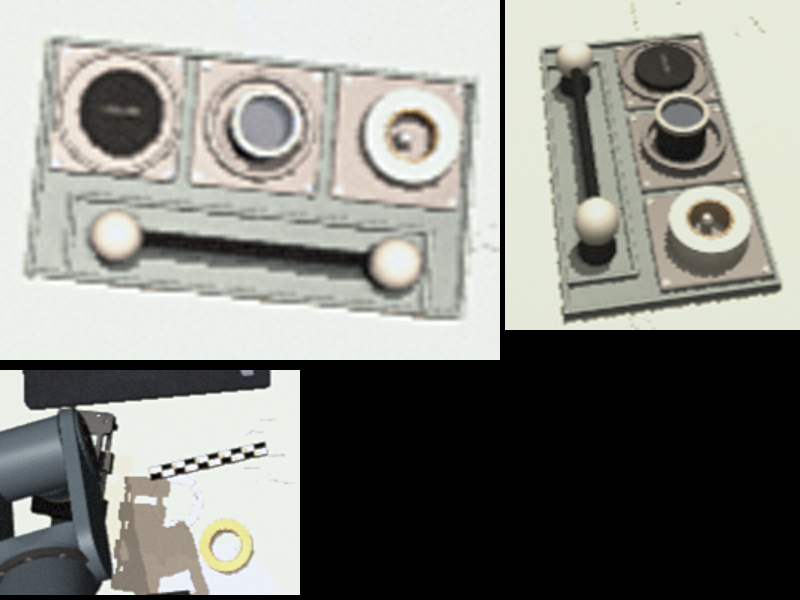

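The final views show all four parts seated in the tray, with the scale bar and tape roll undisturbed. One numeric check on the centres before handing in.

Run:
```python
from h import *
f=lambda u,z:ray("top",[(np.array(u)+.5)/4-.5+[300,195]],z)[0,:2]
c=np.array([f(u,.01) for u in [(52,38),(477,78),(462,318),(28,277)]]);o=c.mean(0)
a=np.radians(-7.35);R=np.array([[np.cos(a),-np.sin(a)],[np.sin(a),np.cos(a)]])
for n,u,z in [("cap 31,88",(122,113),.02),("loupe 31,0",(266,124),.046),("roll 31,-88",(411,137),.032),("b1",(115,236),.036),("b2",(395,263),.036)]:
    print(n,(R.T@(f(u,z)-o)*1000).round(1))
```

```text
cap 31,88 [30.  86.4]
loupe 31,0 [28.5  1.2]
roll 31,-88 [ 31.5 -90.2]
b1 [-47.5  85.7]
b2 [-46.7 -84.5]
```

All parts are within about 3 mm of their targets.

```bash
python3 -c "
from rig import workorder
print(workorder.hand_in())"
```

```text
the job is handed in; nothing more can be done
None
```

I packed all four accessories and handed the job in at about 28.5 s: the loupe, cap, roll and ball bar each measured within about 3 mm of their targets, and the tape roll and scale bar were not touched; no verdict was returned.

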